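# Seat a turned boss and hold the bench tweezers on their marks

## Robot

A 7-joint arm with a two-finger parallel gripper is mounted at the origin on the work surface. World frame = base frame: x ahead of the robot, y to its left, z up, the work surface at z = 0. Lengths are in m, angles in rad, forces in N, time in s.
With the tool pointing down it reaches from about 0.425 to 0.925 m from the base axis. Payload 6.8 kg.
Tool frame: the origin (TCP) lies between the finger pads; the fingertips stand 14 mm ahead of it and the grasp point (between the pads) lies 5 mm behind it; z points along the fingers, y is the direction in which the jaws open and shut (so a half turn about z gives the same grasp; the last joint's range is limited). The gripper opens to 85 mm and grips with 20 to 120 N. Pads are 22 mm wide; open, the fingers measure 114 mm over their backs; the gripper's body (76 mm by 85 mm) begins 54 mm behind the grasp point. The pads swing forward as they close: fully open they stand 13 mm farther back than shut.
Start: joints at [-1.435, 0.477, 0.022, 1.555, -0.011, 1.109, -0.083], TCP at [0.163, 0.655, 0.245] pointing down, gripper open.
Joint ranges: [-2.96, 2.96], [-0.34, 2.1], [-1.41, 1.46], [0.24, 2.44], [-1.37, 4.51], [0.17, 1.92], [-2.96, 2.96]. Speed limits (rad/s): [2.39, 2.39, 3.14, 3.14, 3.14, 3.14, 3.14].

## Interface

Orientations are given as a unit quaternion [w, x, y, z].
In Python, from station import bot gives the robot as it stands.
- The arm moves only by the shell command python3 -m crank 'ROWS' [FORCE]. ROWS is JSON, a list of rows, each a list of 3 entries, a list of its own where there are three numbers: the shift along the tool's x, y, z in m, then the turn, a rotation vector about the tool's x, y, z in degrees, then the finger opening in m, from 0 to 0.0854. A call has 1 to 10 rows; each row shifts and turns the commanded pose from where the row before left it, along the tool's axes as they then stand; what a row does not reach is not made up. A row lasts 1/8 s, in which the tool goes at most 62.5 mm and 10.7 degrees, less where a joint would pass 70% of its speed; a pose out of reach is approached as far as the arm can. A call is refused whole if a number of a shift passes 0.0625 or a number of a turn 10.7, either way. A call with a gripper value outside its range is refused whole. The fingers move at their own pace and stop on an object; FORCE is the grip in N (left out, the last holds). Time passes only in rows, so rows that do not move let the fingers close. It gives the time, the measured TCP pose, the force and the opening at its end, in the units of the state.
- bot.get_obs(): the state, without advancing time (a new reading comes with each control period).
- bot.read_camera(name): name is "scene" or "top" or "wrist"; returns (picture, depth): 480x640x3 uint8, red, green, blue; 480x640 float32, m along the optical axis (not along the pixel's ray), 0 where there is no reading.
- bot.calibration(name): a dict with "fx", "fy", "cx", "cy" (pixels), "extrinsics" (4x4, takes a point from camera to world coordinates). Camera axes: x right, y down, z forward; pixel columns grow to the right and rows downward; lengths in m; the calibration is good to about 2 mm. A picture is of the moment at which its call begins: read the wrist's pose just before it. calibration takes no time and is no camera call; for the wrist camera it gives the pose at the moment of the call.
- bot.hand_in(): hands the job in, once; it reports no verdict.
The state is a dict: "t": time; "q": joint angles; "joint_vel": joint speeds; "joint_torque": joint torques, N m; "eef_pos": TCP position; "tool_rot": TCP orientation; "contact_force": force on the tool from outside, world axes, zero at the start; "torque": the same for the moment, N m; "gripper_width": opening from 0.0 (shut) to 1.0 (fully open).
Only numpy, scipy, OpenCV 4.12 (cv2) and the standard library are available. Lean on these libraries where they do the work, as an engineer would, in place of code of your own. Each camera call takes 0.05 s, during which the arm holds its last target.

## Task

Set the turned boss that lies flange-down into the round pocket of the gluing block, flange down and fully home, and let go of it; leave the other boss alone. Then squeeze the sprung tweezers on the block by their wooden grips until both tips stand on the scribed marks, so that the arms reach over the flange without pinching the neck. Finish while still holding them there, steady: do not let go.

Things in the scene. Friction and masses are not known exactly. Their poses are not given: they have to be found in the camera images.
- boss_down_center (a point): the boss to set: turned dark wood, a round flange 44 mm across and 6 mm thick with a plain round neck 20 mm across and 26 mm long rising from its middle, 32 mm high in all, about 35 g. It lies flange DOWN, neck up, loose on the bench. The point is on its axis half-way up (16 mm above its underside); z up along the neck; yaw means nothing
- boss_up_center (a point): the other boss, the same part but lying flange UP (it stands on its neck, a 44 mm disc at the top). Not to be used or moved. The point is on its axis half-way up, 16 mm above the bench
- block: the gluing block, a brown wooden slab 255 (its x) by 110 (y) by 20 mm, fixed on the bench; its pose varies. Origin under its centre, at bench height. Along its x: steel bow block of the tweezers (34 x 30, top 44 mm up) at -103 mm, wooden grips 0, pocket centre +57.5, tips and marks +107.5. Two steel strip arms run from the bow along +x, 26 to 38 mm above the bench, left at +y, right at -y
- pocket (a point): middle of the floor of the round pocket in the block: 50 mm across, 5 mm deep, cork-coloured, its floor 15 mm above the bench. A seated flange stands 1 mm proud. With the tweezers open the arms leave 60 mm free between them here; their undersides are 6 mm above the block's top. Axes as the block's
- grip_spot (a point): middle between the tweezers' two dark wooden grips, 33 mm above the bench, half-way up the grips, which are 44 mm long (block's x) and 14 mm high (25 to 39 mm above the bench). Over their outsides, along the block's y, they measure 64 mm with the tweezers open and 46 mm with the tips on the marks. Axes as the block's
- tip_left (a point): point of the left (+y) tweezer arm, on its inner face at the end, 26 mm above the bench. The tips are 71 mm apart when open
- tip_right (a point): point of the right (-y) tweezer arm, likewise
- mark_left (a point): the left scribed mark: a dark line 2 mm wide and 20 mm long, along the block's x, on the block's top; the point is where the left tip belongs (given at tip height, 26 mm above the bench). The two marks are 34 mm apart
- mark_right (a point): the right scribed mark, likewise
- leg_left (a joint): angle (rad) by which the left arm is squeezed in about its pivot (block x -97.5 mm, y +6 mm): 0 sprung open, 0.09 with the tip on its mark, about 0.13 when it meets the neck. A spring opens it again at once: about 2 N at the grip starts it, about 4.5 N on its mark. 1 mm in at the grip moves the tip about 2.1 mm
- leg_right (a joint): the same for the right arm (pivot at y -6 mm); the two arms move independently
There are look-alikes about, which are no part of the job. What is shaped like the part that bears boss_down_center but white is not meant.

How it is judged:
On the way, in this order (a step that is already met when the one before it is completed fails the run):
1. the flange-down boss sits home in the pocket, let go, while the tweezers are still open (horizontal distance between boss_down_center and pocket below 0.004 m and z of boss_down_center in the frame of pocket between 0.013 and 0.0185 m and angle between boss_down_center's own z axis and vertical below 0.08 rad and contact force between the fingers and boss_down below 0.05 N and distance between tip_left and tip_right above 0.055 m), for 0.2 s.
2. the tips are squeezed to their marks and held steady for 1.5 s (horizontal distance between boss_down_center and pocket below 0.004 m and z of boss_down_center in the frame of pocket between 0.013 and 0.0185 m and angle between boss_down_center's own z axis and vertical below 0.08 rad and distance between tip_left and tip_right between 0.029 and 0.039 m and horizontal distance between tip_left and mark_left below 0.005 m and horizontal distance between tip_right and mark_right below 0.005 m and contact force between the fingers and leg_left above 0.5 N and contact force between the fingers and leg_right above 0.5 N and velocity of joint leg_left between -0.05 and 0.05 rad/s and velocity of joint leg_right between -0.05 and 0.05 rad/s), for 1.5 s.
At the end, for the whole second after the job is handed in: Boss home in the pocket (4 mm, upright within 0.08 rad), touched by neither gripper nor arms; fingers press both tweezer arms; tip gap 34 mm within 5 mm, each tip within 5 mm of its mark, arms still (0.05 rad/s); other boss within 20 mm of its start (all of step 2 and contact force between boss_down and leg_left below 0.5 N and contact force between boss_down and leg_right below 0.5 N and contact force between the fingers and boss_down below 0.05 N and distance of boss_up_center from where it was at the start of the episode below 0.02 m); the arm keeps its last pose, push and grip.
It fails at once if the tweezer arms pinch the boss (over 3 N) (contact force between boss_down and leg_left above 3 N or contact force between boss_down and leg_right above 3 N).
It fails at once if the other boss is moved (over 20 mm) (distance of boss_up_center from where it was at the start of the episode above 0.02 m).
It also fails if it takes over 51 s, if anything falls off the work surface, if the arm or the gripper's body presses on something with over 40 N, if the wrist force passes 120 N, or if a joint passes its speed limit or range.

## Working session

There is one attempt and no reset: what is moved stays moved. The work goes in short steps, Python scripts to look and compute and a shell command to move; the robot and the scene stay as the last step left them, time stands still between calls to the robot, and variables do not carry over. Pictures are saved under pics/ and viewed, and the job is handed in when it is done.

```bash
mkdir -p pics
cat > h.py <<'E'
from station import bot
import numpy as np, cv2
def snap(n,f):
    c=bot.calibration(n); p,d=bot.read_camera(n)
    cv2.imwrite(f'pics/{f}.png',p[:,:,::-1]); np.savez(f'pics/{f}.npz',p=p,d=d,E=c['extrinsics'],K=[c[k] for k in('fx','fy','cx','cy')]); return p,d
def load(f):
    z=np.load(f'pics/{f}.npz'); return z
def px(f,u,v,z=None):
    """world point at pixel, by depth or on plane z"""
    a=load(f); fx,fy,cx,cy=a['K']; E=np.array(a['E'])
    r=np.array([(u-cx)/fx,(v-cy)/fy,1])
    if z is None:
        dd=np.median(a['d'][int(v)-1:int(v)+2,int(u)-1:int(u)+2]); return (E@np.r_[r*dd,1])[:3]
    R=E[:3,:3]@r; return E[:3,3]+R*(z-E[2,3])/R[2]
def crop(f,u0,v0,u1,v1,o,s):
    p=load(f)['p'][v0:v1,u0:u1,::-1]; cv2.imwrite(f'pics/{o}.png',cv2.resize(p,None,fx=s,fy=s,interpolation=cv2.INTER_CUBIC))
E
python3 - <<'E'
from h import *
for n in('scene','top'): snap(n,n+'0')
o=bot.get_obs(); print(o)
for n in('scene','top','wrist'): print(np.round(bot.calibration(n)['extrinsics'],3), bot.calibration(n)['fx'])
E
```

```text
{'t': 0.1, 'q': array([-1.43509635,  0.47774018,  0.02235898,  1.55635585, -0.0114688 ,
        1.10930092, -0.08312192]), 'joint_vel': array([-0.000411  , -0.00313035, -0.00189456, -0.001992  ,  0.00048605,
       -0.00034737, -0.00059622]), 'joint_torque': array([ 3.78971468e-03, -5.97764468e+01,  1.61315527e+00, -2.81956422e+01,
        1.27418837e-02,  5.03416712e-03, -1.29468276e-05]), 'eef_pos': array([0.16284325, 0.65453304, 0.24440662]), 'tool_rot': array([-2.29997569e-05,  1.21599525e-01,  9.92578890e-01, -8.37663142e-04]), 'contact_force': array([ 0.2403358 , -0.12928384,  0.06682285]), 'torque': array([-0.03737147,  0.0226015 , -0.02177692]), 'gripper_width': 1.0011996833158237}
[[-0.724  0.529 -0.442  0.958]
 [ 0.69   0.542 -0.481  0.359]
 [-0.015 -0.653 -0.757  0.688]
 [ 0.     0.     0.     1.   ]] 517.4454863984636
[[-0.013 -0.997  0.075  0.519]
 [-1.     0.012 -0.007 -0.023]
 [ 0.006 -0.075 -0.997  1.028]
 [ 0.     0.     0.     1.   ]] 508.39096995496413
[[ 0.241  0.932  0.271  0.094]
 [ 0.971 -0.231 -0.07   0.672]
 [-0.003  0.279 -0.96   0.372]
 [ 0.     0.     0.     1.   ]] 382.8909163207302
```

View pics/top0.png

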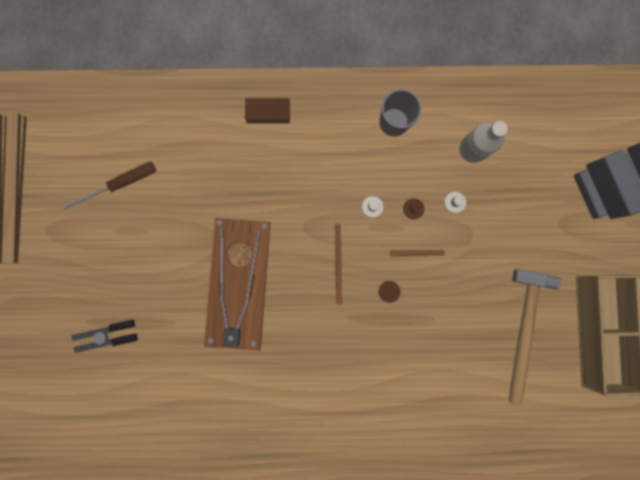

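View pics/scene0.png

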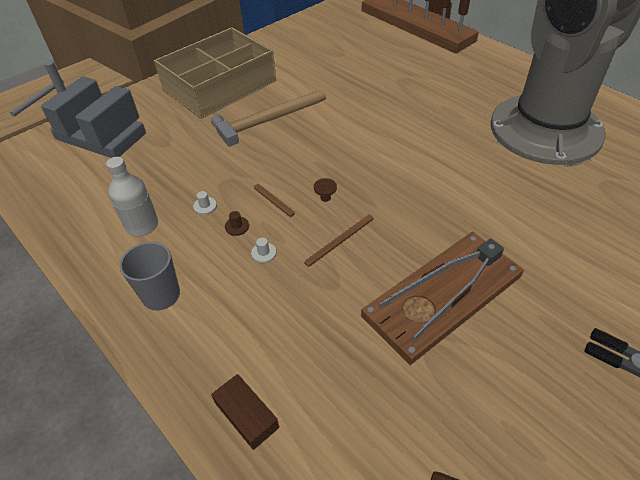

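Candidates for the boss, in scene pixels:
- dark with neck up at (237,223)
- white look-alikes at (204,203) and (263,250)
- dark disc on top, the flange-up boss, at (325,188)

My choice is (237,223), which is (414,209) in the top view. I'll check it in close crops.

```bash
python3 - <<'E'
from h import *
crop('scene0',180,160,360,280,'c1',4)
crop('top0',350,180,480,310,'c2',4.5)
crop('top0',190,205,290,360,'c3',3.8)
E
python3 -c "
import cv2,numpy as np
a=[cv2.imread(f'pics/c{i}.png') for i in (2,3)];h=589
o=[x[:585,:400] for x in a];print([x.shape for x in a])"
```

```text
[(585, 585, 3), (589, 380, 3)]
```

View pics/c1.png

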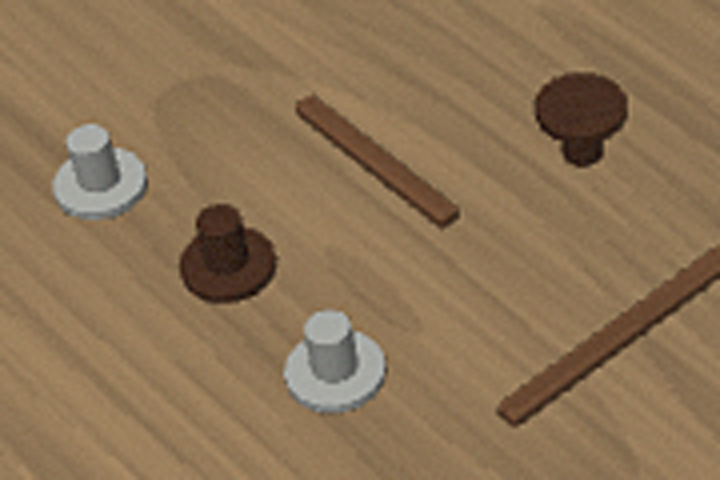

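View pics/c2.png

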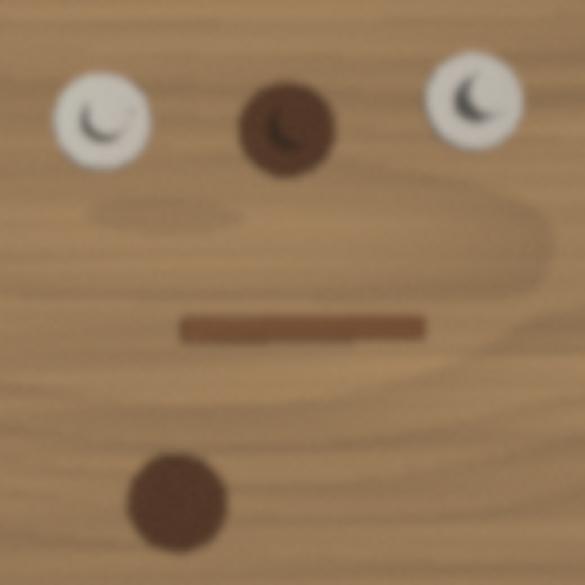

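View pics/c3.png

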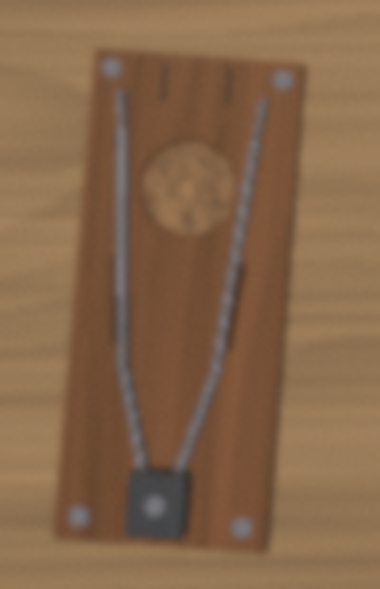

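The scene crop shows a dark boss neck-up at crop (225,255), whites on either side, and the dark disc on top at (580,115). The dark neck-up one is the target. The top crop puts its flange at (286,130). In the block crop, the corners are near (97,50), (306,66), (268,552) and (54,538), and the pocket is at (189,188).

Run:
```python
from h import *
def f(u,v,u0,v0,s): return ((u+.5)/s-.5+u0,(v+.5)/s-.5+v0)
b=px('top0',*f(286,130,350,180,4.5),.006);print('boss',b)
print('up',px('top0',*f(177,502,350,180,4.5),.032))
C=[px('top0',*f(u,v,190,205,3.8),.02) for u,v in((97,50),(306,66),(268,552),(54,538))]
print(np.round(C,4)); c=np.mean(C,0); ax=(C[0]+C[1]-C[2]-C[3]); ax/=np.linalg.norm(ax); yaw=np.arctan2(ax[1],ax[0])
print('block',c,np.degrees(yaw), 'len',np.linalg.norm(C[0]-C[3]),np.linalg.norm(C[0]-C[1]))
P=px('top0',*f(189,188,190,205,3.8),.0175);print('pocket',P,'pred',c+.0575*ax,'grip',c)
# second view: boss from scene
a=load('scene0');
for n,(u,v),z in(('boss neck top',f(219,216,180,160,4),.032),('pocket',(419,310),.0155)):
    print(n,px('scene0',u,v,z))
o=bot.get_obs();print(o['eef_pos'])
from scipy.spatial.transform import Rotation as R
q=o['tool_rot'];print(np.round(R.from_quat(np.r_[q[1:],q[0]]).as_matrix(),3))
```

```text
boss [ 0.64993604 -0.2353771   0.006     ]
up [ 0.48484584 -0.17819147  0.032     ]
[[0.6342 0.1628 0.02  ]
 [0.6244 0.0534 0.02  ]
 [0.3736 0.0745 0.02  ]
 [0.3821 0.1844 0.02  ]]
block [0.50357754 0.11877832 0.02      ] -4.8599308453668275 len 0.25296141309296105 0.10982535082410368
pocket [0.56135855 0.11509863 0.0175    ] pred [0.56087081 0.11390691 0.02      ] grip [0.50357754 0.11877832 0.02      ]
boss neck top [ 0.64974546 -0.23620645  0.032     ]
pocket [0.56185988 0.11859365 0.0155    ]
[0.16284325 0.65453304 0.24440662]
[[-0.97   0.241 -0.   ]
 [ 0.241  0.97  -0.002]
 [-0.    -0.002 -1.   ]]
```

```bash
cat >> h.py <<'E'
from scipy.spatial.transform import Rotation as R
def tool():
    o=bot.get_obs(); q=o['tool_rot']; return np.array(o['eef_pos']),R.from_quat(np.r_[q[1:],q[0]])
def twist(target,yawy,n):
    """equal rows (planar) taking the tool to target xyz with tool y at yawy deg, tool pointing down"""
    from scipy.optimize import fsolve
    p,r=tool(); M=r.as_matrix(); y0=np.degrees(np.arctan2(M[1,1],M[0,1]))
    d=(yawy-y0+180)%360-180; th=-d/n
    def end(s):
        P=p.copy();Q=r
        for _ in range(n): P=P+Q.apply([s[0],s[1],0]); Q=Q*R.from_rotvec([0,0,np.radians(th)])
        return P[:2]-np.array(target[:2])
    s=fsolve(end,[0.01,0.01]); tilt=np.degrees(np.arccos(-M[2,2]))
    print('y0',y0,'rows',n,'shift',np.round(s,5),'dz/row',(p[2]-target[2])/n,'turn',th,'tilt',tilt,'p',p)
E
python3 - <<'E'
from h import *
twist((.650,-.2358,.245),-5,20)
a=load('top0'); 
for n,u,v in(('bottle',500,128),('cup',414,98)): print(n,px('top0',u,v))
E
```

```text
y0 76.03113808444259 rows 20 shift [-0.05456 -0.0085 ] dz/row -2.9669218154644573e-05 turn 4.05155690422213 tilt 0.09602531245351924 p [0.16284325 0.65453304 0.24440662]
bottle [ 0.77269379 -0.36281571  0.14981049]
cup [ 0.85164144 -0.22657434  0.0840389 ]
```

```bash
python3 -m crank '[[[-0.0546,-0.0085,0],[0,0,4.05],0.085],[[-0.0546,-0.0085,0],[0,0,4.05],0.085],[[-0.0546,-0.0085,0],[0,0,4.05],0.085],[[-0.0546,-0.0085,0],[0,0,4.05],0.085],[[-0.0546,-0.0085,0],[0,0,4.05],0.085],[[-0.0546,-0.0085,0],[0,0,4.05],0.085],[[-0.0546,-0.0085,0],[0,0,4.05],0.085],[[-0.0546,-0.0085,0],[0,0,4.05],0.085],[[-0.0546,-0.0085,0],[0,0,4.05],0.085],[[-0.0546,-0.0085,0],[0,0,4.05],0.085]]'
python3 -m crank '[[[-0.0546,-0.0085,0],[0,0,4.05],0.06],[[-0.0546,-0.0085,0],[0,0,4.05],0.06],[[-0.0546,-0.0085,0],[0,0,4.05],0.06],[[-0.0546,-0.0085,0],[0,0,4.05],0.06],[[-0.0546,-0.0085,0],[0,0,4.05],0.06],[[-0.0546,-0.0085,0],[0,0,4.05],0.06],[[-0.0546,-0.0085,0],[0,0,4.05],0.06],[[-0.0546,-0.0085,0],[0,0,4.05],0.06],[[-0.0546,-0.0085,0],[0,0,4.05],0.06],[[-0.0546,-0.0085,0],[0,0,4.05],0.06]]'
python3 - <<'E'
from h import *
snap('wrist','w1'); twist((.650,-.2358,.12),-5,4)
E
```

```text
t: 1.35
eef_pos: [0.5719, 0.298, 0.2449]
tool_rot: [-0.0, 0.459, 0.889, -0.0]
contact_force: [0.2, 0.5, -0.3]
gripper_width: 0.994
t: 2.6
eef_pos: [0.6504, -0.2372, 0.2447]
tool_rot: [-0.0, 0.738, 0.675, -0.0]
contact_force: [0.8, -0.4, -0.4]
gripper_width: 0.704
y0 -5.845213314572862 rows 4 shift [0.00305 0.0006 ] dz/row 0.031349476168230965 turn -0.21130332864321844 tilt 0.38661569504975374 p [ 0.64644566 -0.24769285  0.2453979 ]
```

View pics/w1.png

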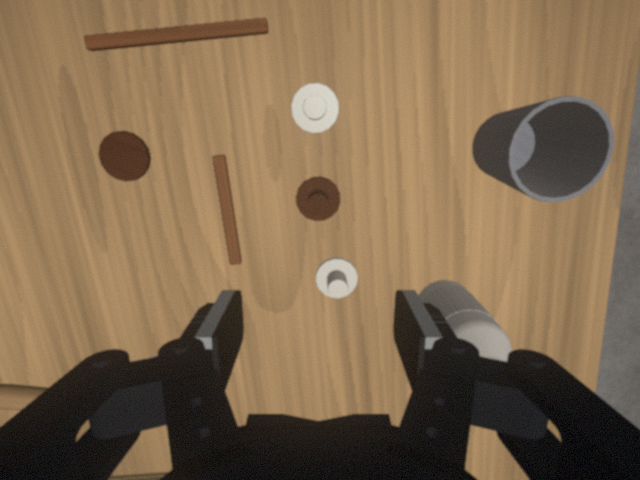

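The wrist view shows the dark boss at (317,198), whites at (315,107) and (337,278), and the flange-up disc at (124,156). The arm was still swinging when it was taken, so I'll let it settle while descending and measure again.

```bash
python3 -m crank '[[[0,0,0.03],[0,0,0],0.06],[[0,0,0.03],[0,0,0],0.06],[[0,0,0.03],[0,0,0],0.06],[[0,0,0],[0,0,0],0.05],[[0,0,0],[0,0,0],0.05]]'
python3 - <<'E'
from h import *
snap('wrist','w2'); twist((.650,-.2358,.12),-5,1)
crop('w2',200,100,440,280,'w2c',3)
E
```

```text
t: 3.28
eef_pos: [0.6513, -0.2359, 0.1563]
tool_rot: [0.001, 0.737, 0.676, 0.0]
contact_force: [0.6, 0.0, 0.7]
gripper_width: 0.586
y0 -4.967405300170005 rows 1 shift [ 0.00016 -0.00159] dz/row 0.03683512203376918 turn 0.03259469982998553 tilt 0.1254195980268859 p [ 0.65157271 -0.23609581  0.15683512]
```

View pics/w2.png

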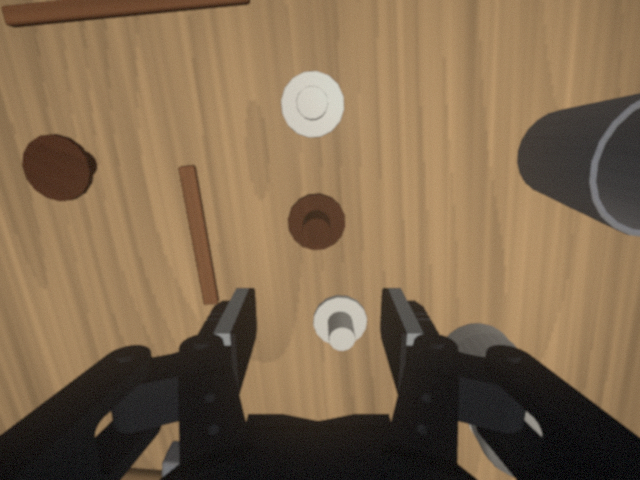

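The boss flange is centred at (317,221) and the neck top is near (316,228).

Run:
```python
from h import *
print(px('w2',316.5,221,.006)); print(bot.calibration('wrist')['extrinsics'].round(3))
# dark mask fit
p=load('w2')['p'].astype(int); m=(p[:,:,0]<115)&(p[:,:,0]-p[:,:,2]>20); m=m.astype(np.uint8); n,l,s,c=cv2.connectedComponentsWithStats(m)
for i in range(1,n):
    if s[i,4]>500: print(s[i],c[i],px('w2',*c[i],.006))
```

```text
[ 0.65029668 -0.23456779  0.006     ]
[[ 0.996 -0.083 -0.023  0.657]
 [-0.086 -0.956 -0.28  -0.166]
 [ 0.002  0.281 -0.96   0.285]
 [ 0.     0.     0.     1.   ]]
[   2    0  248   28 3903] [99.32410966  9.72328978] [ 0.52302411 -0.08271785  0.006     ]
[  22  134   75   67 3797] [ 58.20990255 166.89096655] [ 0.46896228 -0.17869641  0.006     ]
[  0 166 231 270 761] [152.73981603 310.66491459] [ 0.51298632 -0.29703347  0.006     ]
[ 288  193   57   57 2496] [316.0869391  221.07171474] [ 0.64998405 -0.23459619  0.006     ]
[238 288 161 134 669] [314.19431988 366.42600897] [ 0.63739222 -0.35978046  0.006     ]
[120 421  60  59 556] [146.05935252 465.82194245] [ 0.47435957 -0.45152555  0.006     ]
```

Run:
```python
from h import *
crop('w2',270,180,370,260,'w2d',7)
```

```text
(no output)
```

View pics/w2d.png

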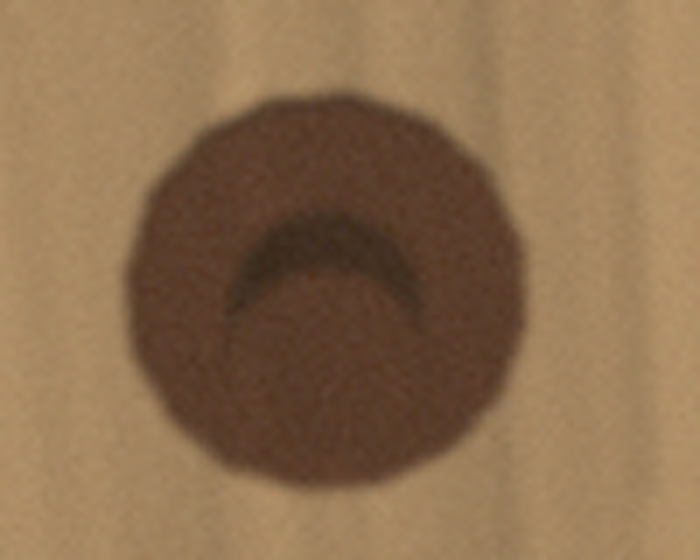

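```bash
python3 -m crank '[[[0.0008,-0.0016,0.035],[0,0,0],0.05],[[0,0,0.04],[0,0,0],0.05],[[0,0,0.035],[0,0,0],0.05],[[0,0,0.023],[0,0,0],0.05],[[0,0,0],[0,0,0],0.05],[[0,0,0],[0,0,0],0.05]]' 30
python3 - <<'E'
from h import *
snap('wrist','w3'); twist((.650,-.2352,.024),-5,1)
E
```

```text
t: 4.08
eef_pos: [0.6504, -0.2354, 0.024]
tool_rot: [0.001, 0.737, 0.676, 0.001]
contact_force: [0.2, -0.2, 0.3]
gripper_width: 0.589
y0 -4.972385528906547 rows 1 shift [ 0.00019 -0.00052] dz/row 0.00017521846984045256 turn 0.02761447109344317 tilt 0.17216816913479635 p [ 0.65050031 -0.23543229  0.02417522]
```

View pics/w3.png

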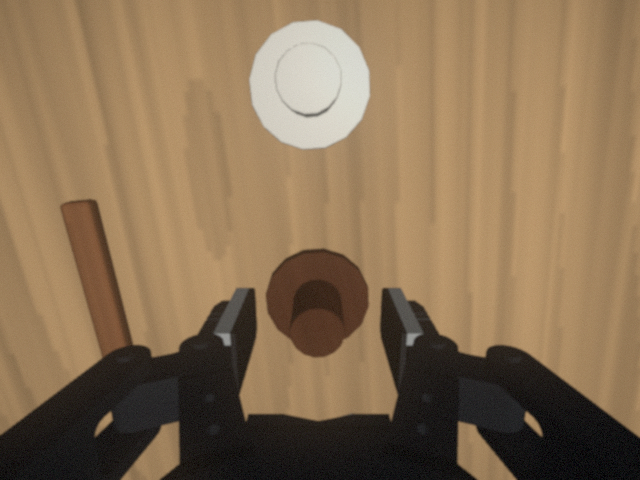

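The dark neck at (317,330) is centred between the pads, so I close and lift.

```bash
python3 -m crank '[[[0,0,0],[0,0,0],0.015],[[0,0,0],[0,0,0],0.015],[[0,0,0],[0,0,0],0.015],[[0,0,0],[0,0,0],0.015],[[0,0,-0.02],[0,0,0],0.015],[[0,0,-0.05],[0,0,0],0.015],[[0,0,-0.05],[0,0,0],0.015],[[0,0,0],[0,0,0],0.015]]' 30
python3 - <<'E'
from h import *
snap('wrist','w4'); twist((.561,.1147,.14),-4.9,8)
E
```

```text
t: 5.12
eef_pos: [0.652, -0.2365, 0.1484]
tool_rot: [0.004, 0.737, 0.676, 0.002]
contact_force: [0.1, -0.7, -1.1]
gripper_width: 0.211
y0 -4.982795664084972 rows 8 shift [ 0.04265 -0.01492] dz/row 0.0006939051033520646 turn -0.010349458010622925 tilt 0.2855793979605107 p [ 0.65051515 -0.23548314  0.14555124]
```

View pics/w4.png

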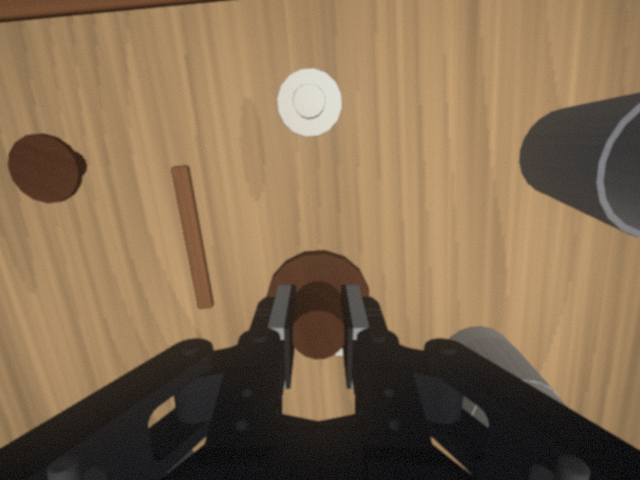

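The boss is held upright, with its flange ring centred at (318,300). I'll move to about 70 mm short of the pocket for a wrist look.

```bash
python3 -m crank '[[[0.04,-0.017,0],[0,0,0],0.015],[[0.04,-0.017,0],[0,0,0],0.015],[[0.04,-0.017,0],[0,0,0],0.015],[[0.04,-0.017,0],[0,0,0],0.015],[[0.04,-0.017,0],[0,0,0],0.015],[[0.04,-0.017,0],[0,0,0],0.015],[[0.03,-0.012,0],[0,0,0],0.015],[[0,0,0],[0,0,0],0.015],[[0,0,0],[0,0,0],0.015],[[0,0,0],[0,0,0],0.015]]'
python3 - <<'E'
from h import *
snap('wrist','w5'); twist((.561,.1147,.1),-4.9,4)
E
```

```text
t: 6.42
eef_pos: [0.5591, 0.0426, 0.1422]
tool_rot: [0.0, 0.738, 0.675, -0.0]
contact_force: [0.6, -0.6, -0.6]
gripper_width: 0.212
y0 -5.093060737736996 rows 4 shift [ 0.01798 -0.00111] dz/row 0.010546166017270764 turn -0.048265184434249875 tilt 0.033902523939236595 p [0.55914108 0.04265093 0.14218466]
```

View pics/w5.png

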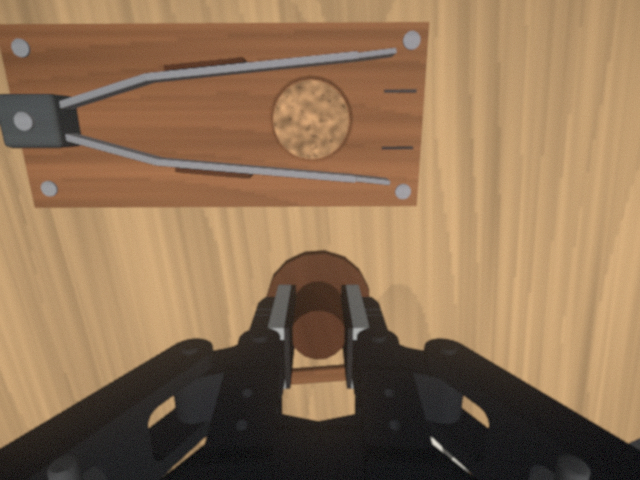

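The pocket rim is centred near (312,119). The marks are near (400,91) and (397,148). The tips are at about (395,52) and (388,182).

Run:
```python
from h import *
crop('w5',255,20,435,200,'w5c',3.3)
crop('w5',240,230,400,370,'w5d',4)
```

```text
(no output)
```

View pics/w5c.png

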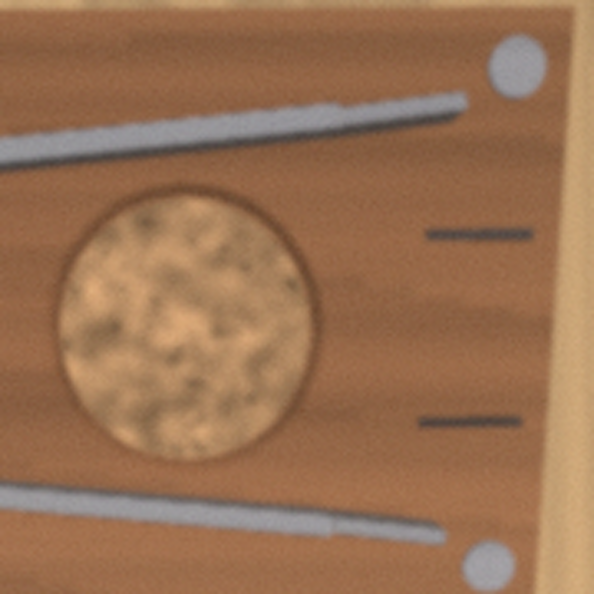

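View pics/w5d.png

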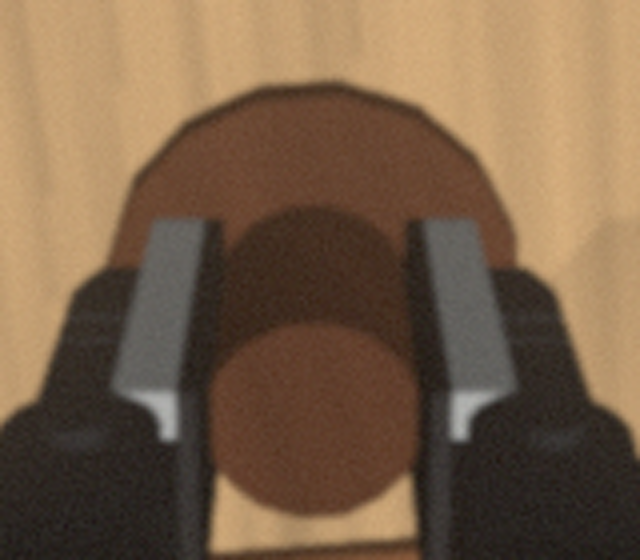

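Run:
```python
from h import *
def f(u,v,u0,v0,s): return ((u+.5)/s-.5+u0,(v+.5)/s-.5+v0)
w=lambda u,v,z: px('w5',*f(u,v,255,20,3.3),z)
P=w(188,325,.02); ml=w(479,235,.02); mr=w(470,422,.02)
print('pocket',P,'marks',ml,mr,np.linalg.norm(ml-mr)); m=(ml+mr)/2; print('mid',m,'yaw',np.degrees(np.arctan2(*(m-P)[1::-1])),np.linalg.norm(m-P), 'yaw2',np.degrees(np.arctan2(*(ml-mr)[1::-1]))-90)
print('top tips',w(467,107,.032),w(445,537,.032))
b=px('w5',*f(314,420,240,230,4),.150); print('boss',b); t,_=tool(); print('off',b-t)
b2=px('w5',*f(314,272,240,230,4),.1242);print('flange',b2)
```

```text
pocket [0.56159178 0.11698871 0.02      ] marks [0.61682304 0.12810608 0.02      ] [0.61412986 0.09437504 0.02      ] 0.03383838465820621
mid [0.61547645 0.11124056 0.02      ] yaw -6.089001401906939 0.05419038802015534 yaw2 -4.564963742962846
top tips [0.61288676 0.14823575 0.032     ] [0.60645492 0.07452403 0.032     ]
boss [0.55907824 0.04210652 0.15      ]
off [-6.28425273e-05 -5.44411066e-04  7.81533593e-03]
flange [0.55924515 0.04409457 0.1242    ]
```

```bash
python3 -m crank '[[[0.0245,-0.0014,0],[0,0,0],0.015],[[0.0245,-0.0014,0.01],[0,0,0],0.015],[[0.0245,-0.0014,0.02],[0,0,0],0.015],[[0,0,0.025],[0,0,0],0.015],[[0,0,0.02],[0,0,0],0.015],[[0,0,0],[0,0,0],0.015],[[0,0,0],[0,0,0],0.015],[[0,0,0],[0,0,0],0.015]]'
python3 - <<'E'
from h import *
snap('wrist','w6');snap('scene','s6'); twist((.5615,.1163,.039),-4.9,1)
crop('s6',330,200,530,350,'s6c',4)
E
```

```text
t: 7.48
eef_pos: [0.5619, 0.1175, 0.0681]
tool_rot: [0.0, 0.737, 0.676, 0.001]
contact_force: [0.4, 0.2, 0.0]
gripper_width: 0.212
y0 -4.985738226486901 rows 1 shift [-0.00141 -0.00014] dz/row 0.029058654617719996 turn -0.08573822648691021 tilt 0.08284205477192032 p [0.56175987 0.11768981 0.06805865]
```

View pics/w6.png

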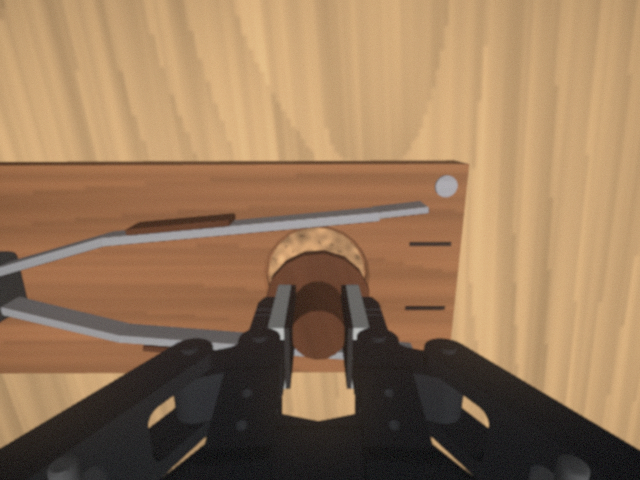

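View pics/s6c.png

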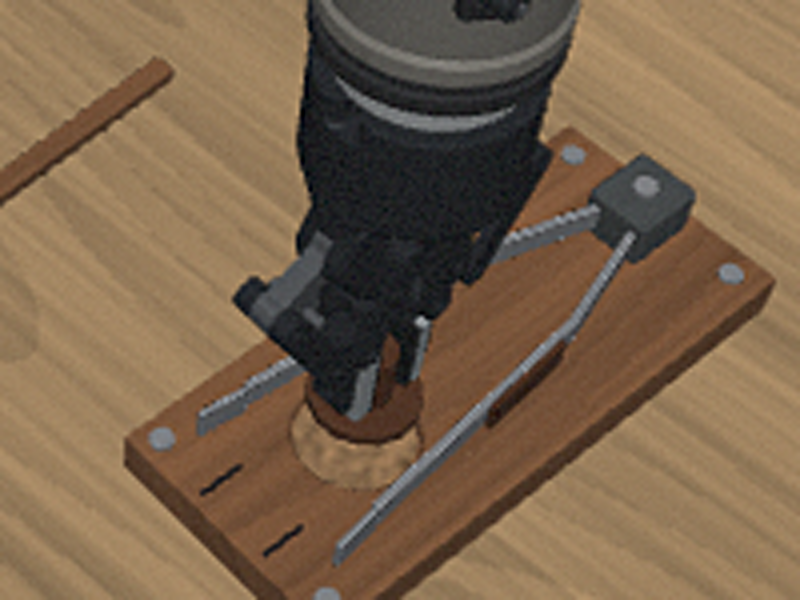

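Run:
```python
from h import *
crop('w6',250,210,390,310,'w6c',5.6)
a=load('w6')
print('rim top pt', px('w6',317,226,.02), 'flange front pt',px('w6',318.5,251,.0501),'necktop',px('w6',318,334,.076))
```

```text
rim top pt [0.56361859 0.14192103 0.02      ] flange front pt [0.56404822 0.13941687 0.0501    ] necktop [0.56189788 0.1173385  0.076     ]
```

View pics/w6c.png

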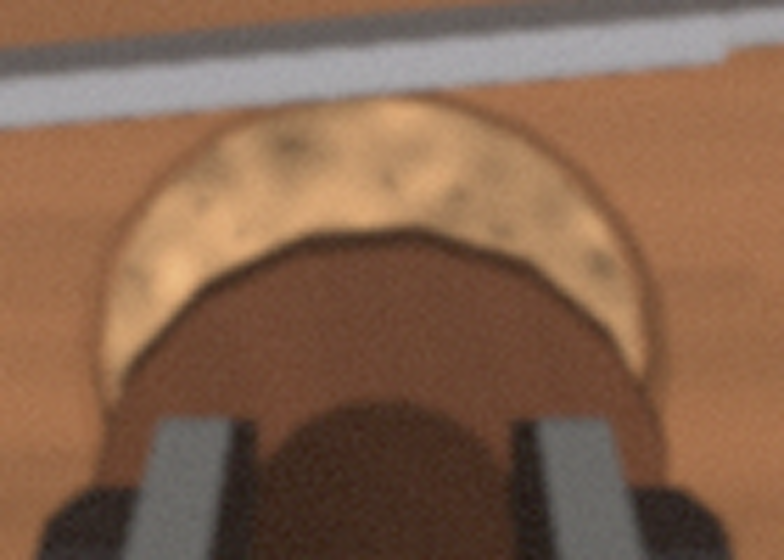

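The flange and the pocket rim agree within about 0.6 mm, so I lower it.

```bash
python3 -m crank '[[[-0.0003,-0.0005,0.012],[0,0,0],0.015],[[0,0,0.01],[0,0,0],0.015],[[0,0,0.0055],[0,0,0],0.015],[[0,0,0],[0,0,0],0.015],[[0,0,0.001],[0,0,0],0.015],[[0,0,0],[0,0,0],0.015]]'
python3 - <<'E'
from h import *
snap('wrist','w7');twist((.5615,.117,.039),-4.9,1)
crop('w7',220,200,420,350,'w7c',4)
E
```

```text
t: 8.32
eef_pos: [0.5608, 0.1174, 0.0389]
tool_rot: [0.0, 0.737, 0.676, 0.0]
contact_force: [0.5, 0.9, 0.5]
gripper_width: 0.211
y0 -4.97186498297269 rows 1 shift [-0.0004   0.00073] dz/row -6.026840290035418e-05 turn -0.0718649829726985 tilt 0.01633296016337648 p [0.56080533 0.11746008 0.03893973]
```

View pics/w7c.png

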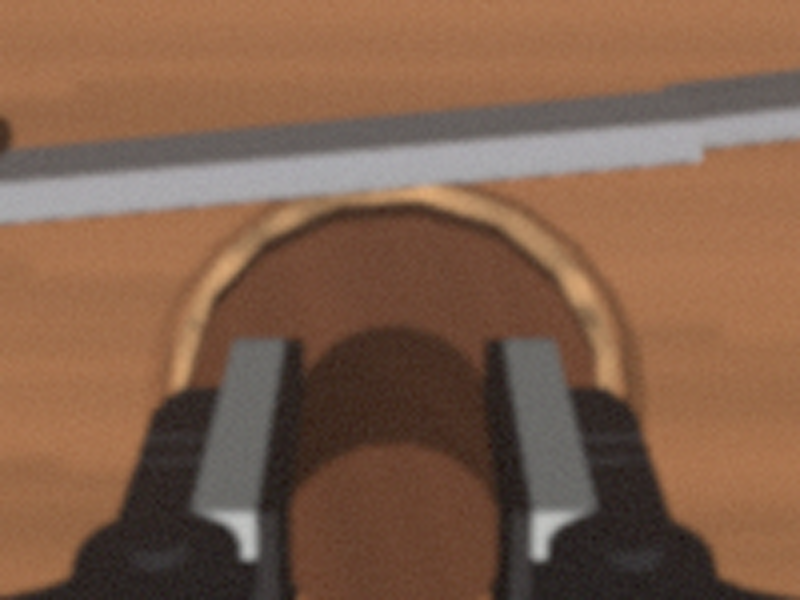

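The flange sits inside the rim with cork showing evenly around it. I release it and lift.

```bash
python3 -m crank '[[[0,0,0],[0,0,0],0.04],[[0,0,0],[0,0,0],0.04],[[0,0,0],[0,0,0],0.04],[[0,0,0],[0,0,0],0.04],[[0,0,-0.03],[0,0,0],0.04],[[0,0,-0.04],[0,0,0],0.04],[[0,0,-0.05],[0,0,0],0.06],[[-0.04,0,0],[0,0,0],0.08],[[-0.04,0,0],[0,0,0],0.08],[[0,0,0],[0,0,0],0.08]]'
python3 - <<'E'
from h import *
snap('wrist','w8');twist((.5615,.117,.039),-4.9,1)
E
```

```text
t: 9.62
eef_pos: [0.5533, 0.0337, 0.1592]
tool_rot: [0.0, 0.739, 0.674, -0.0]
contact_force: [-0.2, -0.2, -0.1]
gripper_width: 0.934
y0 -5.1588089043882945 rows 1 shift [0.08131 0.00059] dz/row 0.12002944037571592 turn -0.25880890438830306 tilt 0.011944120684860162 p [0.55359894 0.03607104 0.15902944]
```

View pics/w8.png

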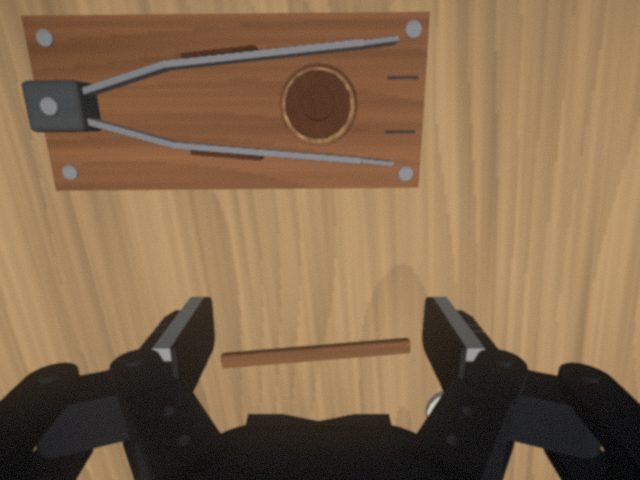

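The boss sits concentric in the pocket at (318,104), upright and released, with the arms still open. Now I'll measure the block axis from the screws at (44,38), (414,29), (405,174) and (70,172).

Run:
```python
from h import *
S=[px('w8',u,v,.021) for u,v in((44,38),(414,29),(405,174),(69.5,172.5))]
print(np.round(S,4)); c=np.mean(S,0); ax=S[1]+S[2]-S[0]-S[3]; ax/=np.linalg.norm(ax); print(c,'yaw',np.degrees(np.arctan2(ax[1],ax[0])))
b=px('w8',48.5,105.5,.044);print('bow',b); P=px('w8',318.5,104,.02);print('P',P,np.degrees(np.arctan2(*(P-b)[1::-1])),np.linalg.norm((P-b)[:2]))
print('boss top',px('w8',319,101.5,.047))
print('origin from P', P-.0575*ax,'target', P-.0475*ax)
for u,v in((252,46.5),(183,53),(192,154),(264,158)): print('grip ends',px('w8',u,v,.035))
```

```text
[[0.3931 0.1717 0.021 ]
 [0.6247 0.1554 0.021 ]
 [0.6166 0.0656 0.021 ]
 [0.3861 0.088  0.021 ]]
[0.5051231  0.12018019 0.021     ] yaw -4.786301488844725
bow [0.39948174 0.12975096 0.044     ]
P [0.56127695 0.1167683  0.02      ] -4.587659774959821 0.1623152452355473
boss top [0.56155316 0.11687323 0.047     ]
origin from P [0.50397746 0.12156607 0.02      ] target [0.51394259 0.12073168 0.02      ]
grip ends [0.52454267 0.15217563 0.035     ]
grip ends [0.4827291  0.15247349 0.035     ]
grip ends [0.47713571 0.09319309 0.035     ]
grip ends [0.52304993 0.08639565 0.035     ]
```

Run:
```python
from h import *
crop('w8',20,0,440,200,'w8c',1.9)
```

```text
(no output)
```

View pics/w8c.png

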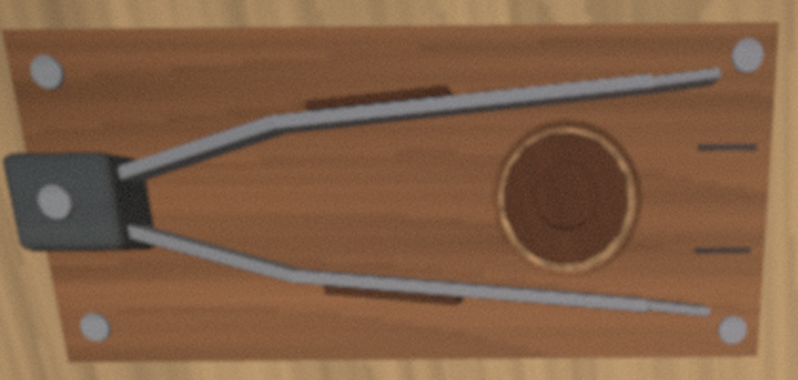

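Run:
```python
from h import *
twist((.5138,.1206,.159),-94.75,10)
```

```text
y0 -5.1588089043882945 rows 10 shift [ 0.00343 -0.00977] dz/row 2.9440375715922286e-06 turn 8.95911910956117 tilt 0.011944120684860162 p [0.55359894 0.03607104 0.15902944]
```

```bash
python3 -m crank '[[[0.0034,-0.0098,0],[0,0,8.96],0.085],[[0.0034,-0.0098,0],[0,0,8.96],0.085],[[0.0034,-0.0098,0],[0,0,8.96],0.085],[[0.0034,-0.0098,0],[0,0,8.96],0.085],[[0.0034,-0.0098,0],[0,0,8.96],0.085],[[0.0034,-0.0098,0],[0,0,8.96],0.085],[[0.0034,-0.0098,0],[0,0,8.96],0.085],[[0.0034,-0.0098,0],[0,0,8.96],0.085],[[0.0034,-0.0098,0],[0,0,8.96],0.085],[[0.0034,-0.0098,0],[0,0,8.96],0.085]]'
python3 -m crank '[[[0,0,0.01],[0,0,0],0.085],[[0,0,0.01],[0,0,0],0.085],[[0,0,0],[0,0,0],0.085],[[0,0,0],[0,0,0],0.085],[[0,0,0],[0,0,0],0.085]]'
python3 - <<'E'
from h import *
snap('wrist','w9');twist((.5138,.1206,.033),-94.75,1)
E
```

```text
t: 10.92
eef_pos: [0.5132, 0.1241, 0.1586]
tool_rot: [-0.0, 0.999, -0.041, -0.0]
contact_force: [-0.3, 0.3, -0.0]
gripper_width: 0.995
t: 11.55
eef_pos: [0.5136, 0.1219, 0.1391]
tool_rot: [-0.0, 0.999, -0.04, 0.0]
contact_force: [-0.2, 0.4, -0.4]
gripper_width: 0.996
y0 -94.57120263406068 rows 1 shift [0.00032 0.00136] dz/row 0.10607394026920511 turn 0.1787973659393174 tilt 0.03610543282166879 p [0.5135892  0.12197768 0.13907394]
```

View pics/w9.png

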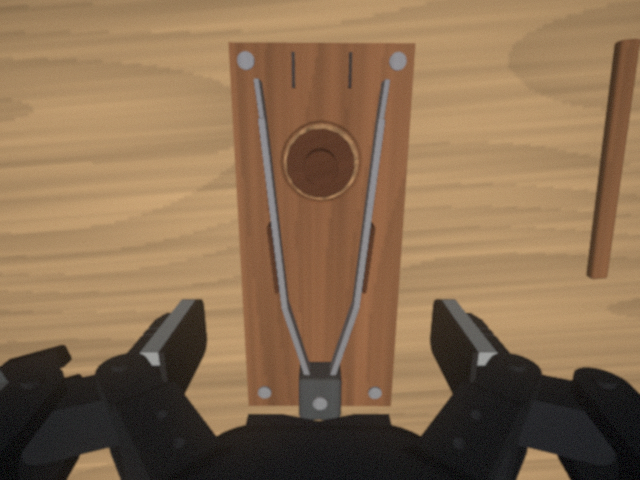

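Run:
```python
from h import *
p,r=tool()
for n,u,v,z in(('bow',319.5,404,.044),('pocket',320.5,161,.02),('ml',293,70,.02),('mr',350,70,.02),('tl',257,80,.038),('tr',387,80,.038),('gl',271,257,.035),('gr',370,257,.035),('s1',245.5,60.5,.021),('s2',398,60.5,.021),('s3',375,393.5,.021),('s4',264.5,393.5,.021)):
    w=px('w9',u,v,z); print(n,np.round(w,4),'tool',np.round(r.inv().apply(w-p)*1000,1))
```

```text
bow [0.3985 0.1296 0.044 ] tool [-115.4    1.6   95. ]
pocket [0.5621 0.116  0.02  ] tool [ 48.8   2.2 119.1]
ml [0.6167 0.1282 0.02  ] tool [102.3 -14.4 119.1]
mr [0.614  0.0943 0.02  ] tool [102.3  19.6 119.1]
tl [0.6108 0.1478 0.038 ] tool [ 94.8 -33.4 101.1]
tr [0.6051 0.0756 0.038 ] tool [ 94.9  38.9 101.1]
gl [0.5056 0.1523 0.035 ] tool [-10.5 -29.5 104.1]
gr [0.5005 0.0891 0.035 ] tool [-10.5  33.9 104.1]
s1 [0.624  0.1556 0.021 ] tool [107.3 -42.2 118.1]
s2 [0.6168 0.0659 0.021 ] tool [107.3  47.8 118.1]
s3 [0.3854 0.0882 0.021 ] tool [-125.1   43.9  118. ]
s4 [0.3921 0.1719 0.021 ] tool [-125.1  -40.   118. ]
```

Tips are at (257,80) and (387,80), grips at (271,257) and (370,257), and the marks at u=293 and 350. The block centreline lies about 2.0 mm toward +tool y, with a 0.25° turn. I correct for that and descend around the grips.

```bash
python3 -m crank '[[[0.001,0.002,0.02],[0,0,0.2],0.085],[[0,0,0.03],[0,0,0],0.085],[[0,0,0.03],[0,0,0],0.085],[[0,0,0.02],[0,0,0],0.085],[[0,0,0.004],[0,0,0],0.085],[[0,0,0],[0,0,0],0.085],[[0,0,0],[0,0,0],0.085]]' 20
python3 - <<'E'
from h import *
snap('wrist','w10');snap('scene','s10');twist((.5138,.1206,.033),-94.75,1)
crop('s10',330,200,530,380,'s10c',3.3)
E
```

```text
t: 12.48
eef_pos: [0.5147, 0.1201, 0.0354]
tool_rot: [-0.0, 0.999, -0.042, 0.001]
contact_force: [0.1, -0.1, -0.2]
gripper_width: 0.996
y0 -94.76344981178892 rows 1 shift [-0.00092 -0.00027] dz/row 0.0024373537800678052 turn -0.013449811788916577 tilt 0.07487747547588225 p [0.51468951 0.1202533  0.03543735]
```

View pics/w10.png

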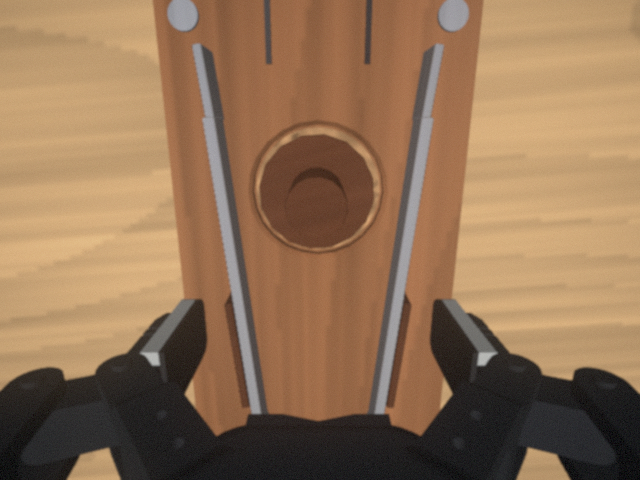

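View pics/s10c.png

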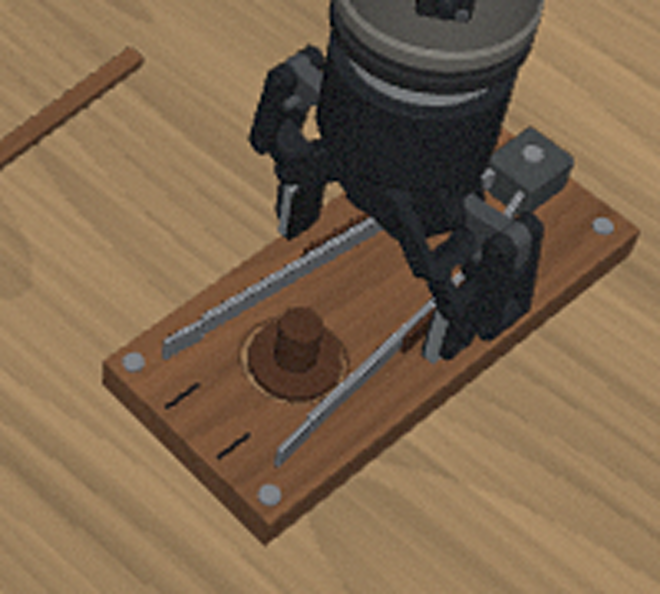

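Both tips, (199,47) and (437,47), and both marks, at u=268 and 368, are in view and symmetric about u≈318. I squeeze in stages.

```bash
python3 -m crank '[[[0,0,0.002],[0,0,0],0.07],[[0,0,0],[0,0,0],0.062],[[0,0,0],[0,0,0],0.056],[[0,0,0],[0,0,0],0.054],[[0,0,0],[0,0,0],0.054],[[0,0,0],[0,0,0],0.054]]' 20
python3 - <<'E'
from h import *
snap('wrist','w11');snap('scene','s11');twist((.5138,.1206,.033),-94.75,1)
crop('s11',330,200,530,380,'s11c',3.3)
E
```

```text
t: 13.32
eef_pos: [0.5147, 0.1201, 0.033]
tool_rot: [-0.0, 0.999, -0.042, 0.0]
contact_force: [2.4, 0.0, 2.9]
gripper_width: 0.632
y0 -94.77107698444075 rows 1 shift [-0.00087 -0.00049] dz/row -7.695537745602138e-05 turn -0.021076984440753677 tilt 0.044551493870978134 p [0.51462315 0.1200349  0.03292304]
```

View pics/w11.png

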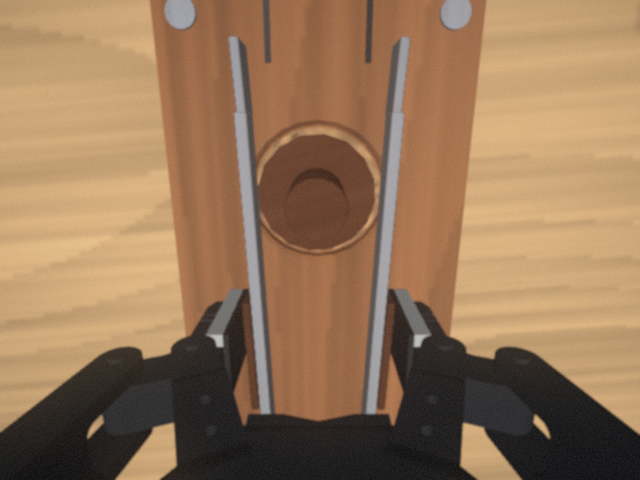

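View pics/s11c.png

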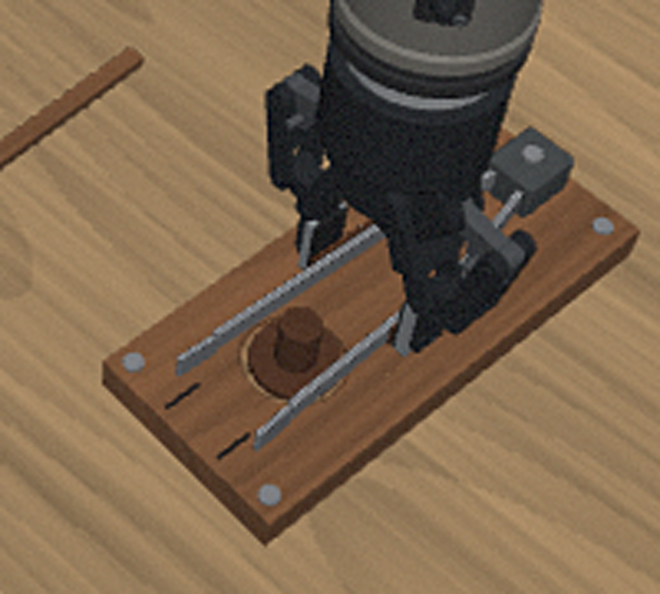

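Run:
```python
from h import *
crop('w11',210,0,430,130,'w11c',3.6)
```

```text
(no output)
```

View pics/w11c.png

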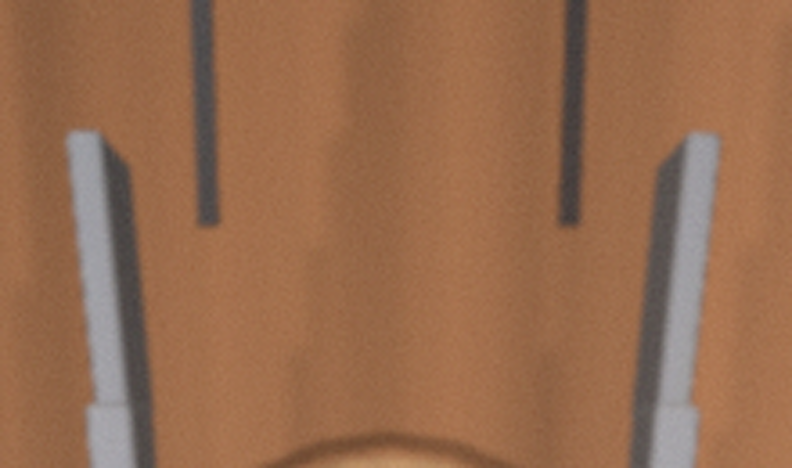

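```bash
cat >> h.py <<'E'
def tips(f,u0,v0,s,L,Rr,Lb,Rb,ml,mr):
    g=lambda q,z: px(f,(q[0]+.5)/s-.5+u0,(q[1]+.5)/s-.5+v0,z)
    p,r=tool(); T=lambda w: np.round(r.inv().apply(w-p)*1000,1)
    for n,q,z in(('TL',L,.038),('TR',Rr,.038),('BL',Lb,.026),('BR',Rb,.026),('ML',ml,.02),('MR',mr,.02)): print(n,T(g(q,z)))
E
python3 - <<'E'
from h import *
tips('w11',210,0,3.6,(101,132),(687,132),(130,165),(658,165),(206,165),(571,165))
E
```

```text
TL [ 95.6 -23.   -5. ]
TR [95.6 24.2 -5. ]
BL [ 95.4 -22.8   7. ]
BR [95.4 24.1  7. ]
ML [ 96.4 -16.8  13. ]
MR [96.5 17.1 13. ]
```

The gap is 47 mm and symmetric. It needs about 13 mm more, which is roughly 6.5 mm of opening.

```bash
python3 -m crank '[[[0,0,0],[0,0,0],0.0525],[[0,0,0],[0,0,0],0.051],[[0,0,0],[0,0,0],0.0495],[[0,0,0],[0,0,0],0.048],[[0,0,0],[0,0,0],0.0475],[[0,0,0],[0,0,0],0.0475],[[0,0,0],[0,0,0],0.0475]]' 20
python3 - <<'E'
from h import *
snap('wrist','w12')
crop('w12',210,0,430,160,'w12c',3.6)
E
```

```text
t: 14.3
eef_pos: [0.5144, 0.12, 0.0328]
tool_rot: [-0.0, 0.999, -0.042, 0.0]
contact_force: [1.9, 0.2, 4.2]
gripper_width: 0.556
```

View pics/w12c.png

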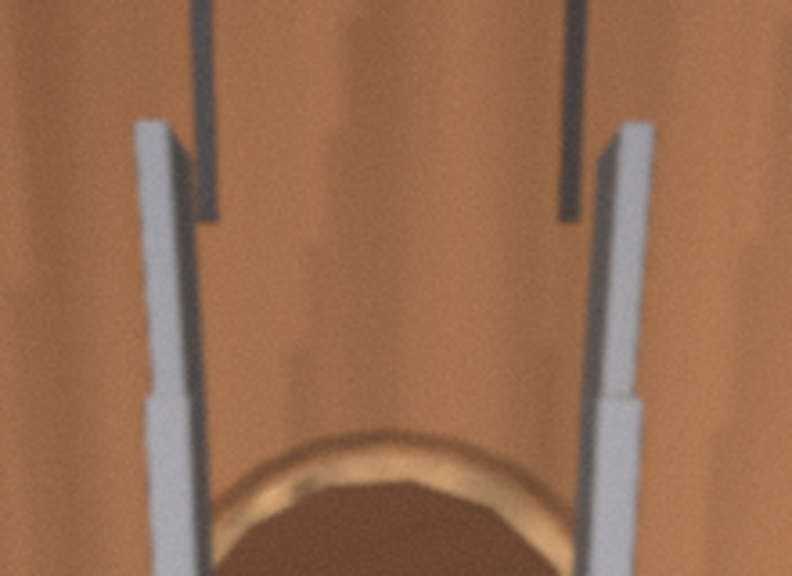

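Run:
```python
from h import *
tips('w12',210,0,3.6,(168,122),(620,122),(190,156),(598,156),(205,156),(572,156))
```

```text
TL [ 96.3 -17.5  -5.1]
TR [96.3 18.8 -5.1]
BL [ 96.  -17.4   6.9]
BR [96.  18.8  6.9]
ML [ 97.1 -16.8  12.9]
MR [97.1 17.2 12.9]
```

The gap is 36.2 mm, with the left tip 0.6 mm and the right tip 1.6 mm outside their marks. I make a last small trim and hold.

```bash
python3 -m crank '[[[0,-0.0003,0],[0,0,0],0.047],[[0,0,0],[0,0,0],0.0464],[[0,0,0],[0,0,0],0.0464],[[0,0,0],[0,0,0],0.0464],[[0,0,0],[0,0,0],0.0464]]' 20
python3 - <<'E'
from h import *
snap('wrist','w13');snap('scene','s13')
crop('w13',210,0,430,160,'w13c',3.6)
crop('s13',330,200,530,380,'s13c',3.3)
E
```

```text
t: 14.98
eef_pos: [0.5143, 0.1204, 0.0328]
tool_rot: [-0.0, 0.999, -0.042, 0.0]
contact_force: [3.2, -0.2, 3.8]
gripper_width: 0.542
```

View pics/w13c.png

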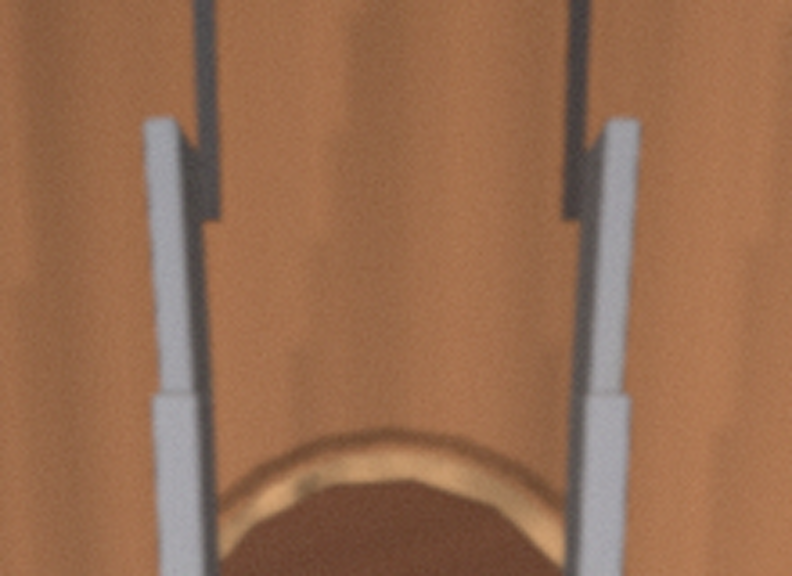

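View pics/s13c.png

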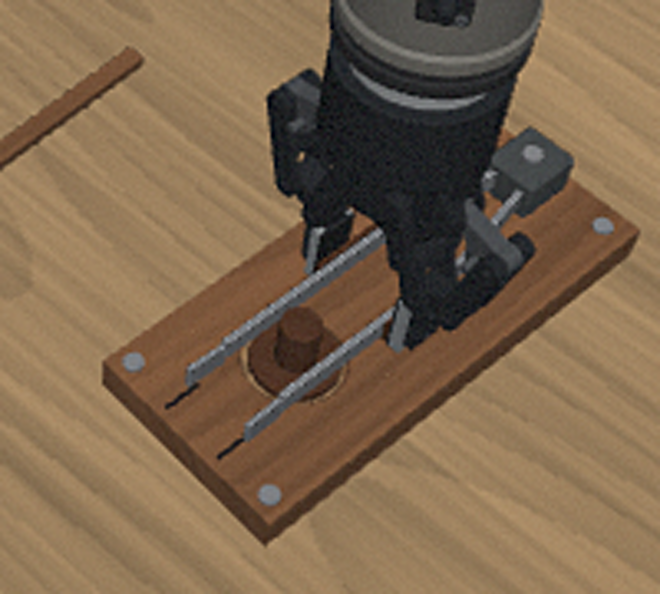

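The tips now reach the marks, with the inner top corners at crop (178,118) and (608,118). I'll hold for 2 s, then do a final check.

```bash
python3 -m crank '[[[0,0,0],[0,0,0],0.0464],[[0,0,0],[0,0,0],0.0464],[[0,0,0],[0,0,0],0.0464],[[0,0,0],[0,0,0],0.0464],[[0,0,0],[0,0,0],0.0464],[[0,0,0],[0,0,0],0.0464],[[0,0,0],[0,0,0],0.0464],[[0,0,0],[0,0,0],0.0464],[[0,0,0],[0,0,0],0.0464],[[0,0,0],[0,0,0],0.0464]]'
python3 -m crank '[[[0,0,0],[0,0,0],0.0464],[[0,0,0],[0,0,0],0.0464],[[0,0,0],[0,0,0],0.0464],[[0,0,0],[0,0,0],0.0464],[[0,0,0],[0,0,0],0.0464],[[0,0,0],[0,0,0],0.0464],[[0,0,0],[0,0,0],0.0464],[[0,0,0],[0,0,0],0.0464]]'
python3 - <<'E'
from h import *
tips('w13',210,0,3.6,(178,118),(608,118),(203,156),(583,156),(209,156),(577,156))
snap('wrist','w14');snap('top','t14')
a,b=load('w13')['p'].astype(int),load('w14')['p'].astype(int); print('mean diff',abs(a-b)[:200].mean())
A,B=load('top0')['p'].astype(int),load('t14')['p'].astype(int); print('up boss diff',abs(A-B)[270:315,365:415].mean(),abs(A-B)[400:440,300:400].mean())
E
```

```text
t: 16.32
eef_pos: [0.5142, 0.1203, 0.0328]
tool_rot: [-0.0, 0.999, -0.042, -0.0]
contact_force: [3.4, -0.5, 3.9]
gripper_width: 0.544
t: 17.32
eef_pos: [0.5143, 0.1203, 0.0328]
tool_rot: [-0.0, 0.999, -0.042, 0.0]
contact_force: [3.5, -0.3, 3.5]
gripper_width: 0.545
TL [ 96.5 -16.7  -5.2]
TR [96.5 17.8 -5.2]
BL [ 96.  -16.3   6.8]
BR [96.  17.4  6.8]
ML [ 97.1 -16.4  12.8]
MR [97.1 17.6 12.8]
mean diff 2.1719921875
up boss diff 3.640740740740741 4.1593333333333335
```

View pics/w14.png

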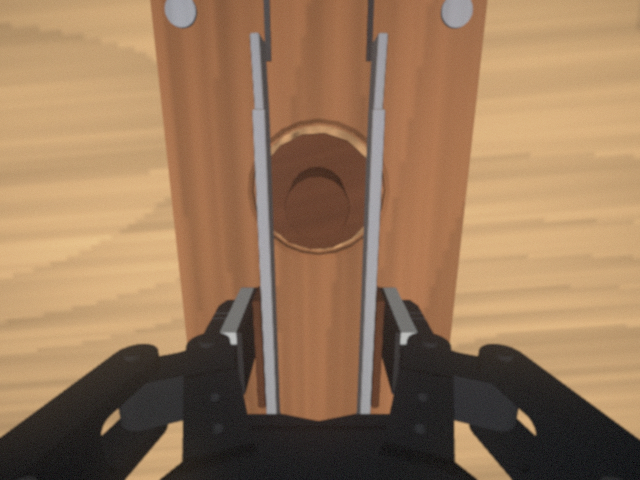

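The tips are on the marks, with a gap of about 34 mm and each within 0.5 mm. Both arms are over the flange and clear of the neck at (317,195), and the picture is steady. The other boss is unchanged in the top view. I'm handing in.

```bash
python3 -c "
from station import bot
print(bot.hand_in())"
```

```text
the job is handed in; nothing more can be done
None
```

I set the dark flange-down boss into the pocket and let go of it. Then I squeezed the tweezers by their wooden grips until both tips were on the marks. I handed in at about 17.4 s, still holding them.

**Last checks:**
- **Tips:** the gap measured about 34 mm (33.7 to 34.5 mm depending on which edge I read). Sideways, each tip was within about 0.5 mm of its mark. I did not measure the lengthwise position separately.
- **Boss:** it sat upright and central in the pocket, with both arms over the flange and clear of the neck.
- **Steadiness:** I held the squeeze for over 2 s with no visible movement, and the opening stayed between 46.3 and 46.5 mm.
- **Other boss:** it looked the same as at the start in the top view, with differences no larger than image noise.

**Not measured directly:**
- **Contact forces:** I couldn't read the contact force at each finger, or between the arms and the boss. I judged those from the pictures; the outside force on the tool was about 5 N.
- **Pocket position:** the cameras disagreed on it by 2 to 3.5 mm in y. I went by the wrist camera, and the boss went in without trouble.

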